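Drip saucer under the citrus press

TASK

Push the ceramic saucer across the counter, through the narrow gap between the two front feet of the citrus press, until it stands centred under the spout. Then press the juicing cone fully down with a fingertip so it can shed its last drips, and let it come back up. Only push and press: the saucer must stay flat on the counter, the cone must not be pressed before the saucer is under the spout, and the other things on the counter stay where they are.

Things in the scene. Friction and masses are not known exactly. Their poses are not given: they have to be found in the camera images.
- press: Electric citrus press, white plastic and steel, fixed. Origin: centre of the underside of its round body (140 mm diameter, 150 mm high; juice bowl above it 172 mm across, rim 186 mm high). Its -x axis points out of the front (spout, feet), z up. Two rails 20 mm wide, 18 mm high, at y = +98 and -98 mm, run forward to x = -230 mm, each ending in a round rubber foot (see gap). Bay between rails 176 mm wide
- spout (a point): Lower end of the steel spout, a 20 mm thick tube leaving the juice bowl to the front: at x = -148, y = 0 mm of the press, about 130 mm above the counter, 78 mm in front of the body. Nothing is above the bay in front of it. The centre of the saucer belongs right below this point
- gap (a point): Middle of the 148 mm wide gap between the two black rubber feet, at x = -230, y = 0 mm of the press, 16 mm above the counter. The feet are upright cylinders, 36 mm diameter, 32 mm high, centred at y = +92 and -92 mm of the press. The way in is along the press +x axis
- cone (a joint): Press-down travel of the ribbed white juicing cone on top of the press, in m: 0 = up (at rest), 0.010 = fully down. It moves straight down; a spring pushes it back (about 2 N to start, about 5.5 N fully down)
- cone_tip (a point): Top of the juicing cone (63 mm high, base 88 mm, blunt tip about 25 mm across), on the axis of the press body, 233 mm above the counter at rest. It moves down with the cone
- saucer: Round terracotta-coloured ceramic saucer with raised rim, loose, 140 mm diameter at the rim and 24 mm high, about 0.3 kg; its flat foot is 84 mm across, its wall flares outward and is 5 mm thick. Origin: centre of its underside, z up. It begins upright on the counter outside the gap
- jug: Short glass jug with handle, loose, 90 mm diameter, 95 mm high, handle on its own +y side reaching 73 mm from the axis; origin centre of underside. Leave alone
- tumbler: Greenish glass tumbler, loose, 72 mm diameter, 100 mm high; origin centre of underside. Leave alone
- sugar_jar: Lidded glass jar, loose, 76 mm diameter, 110 mm high; origin centre of underside. Leave alone
- squeezer: Folded aluminium hand squeezer lying flat, loose, about 246 mm long (from x = -120 to +126 mm), 72 mm wide at the cup (x = 75 mm), 42 mm high; origin on its underside. Leave alone
- spatula: Yellow silicone spatula lying flat along its x axis, loose, 260 mm long; handle to -x. Leave alone
- espresso_cup: White espresso cup with handle, loose, 64 mm diameter, 58 mm high; origin centre of underside. Leave alone
- lemon_half: Half a lemon lying cut face down, loose, 62 mm diameter, 33 mm high; origin centre of underside. Leave alone
Mind the look-alikes: they are no part of the job. Several things look just like the saucer: the one meant starts nearest to the robot's base.

How it is judged:
By the outcome, as a careful person would: the job done as asked, in the order asked, and still so for the second after the job is handed in, with the robot touching nothing.
It also fails if it takes over 64 s, if anything falls off the work surface, if the arm or the gripper's body presses on something with over 40 N, if the wrist force passes 120 N, or if a joint passes its speed limit or range.

ROBOT

A 6-joint arm with a two-finger parallel gripper is mounted at the origin on the work surface. World frame = base frame: x ahead of the robot, y to its left, z up, the work surface at z = 0. Lengths are in m, angles in degrees, forces in N, time in s.
With the tool pointing down it reaches from about 0.225 to 0.725 m from the base axis. Payload 3.1 kg.
Tool frame: the origin (TCP) lies at the very end of the fingers, on their centre line; the grasp point (between the pads) lies 19 mm behind it; z points along the fingers, y is the line along which they close (so a half turn about z gives the same grasp; the last joint's range is limited). The gripper opens to 85 mm and grips with 20 to 120 N. Pads are 22 mm wide; open, the fingers measure 114 mm over their backs; the gripper's body (76 mm by 85 mm) begins 54 mm behind the grasp point. The pads swing forward as they close: fully open they stand 13 mm farther back than shut.
Start: joints at [-7.322, 2.75, 5.684, 92.934, 0, 82.678], TCP at [0.525, -0, 0.231] pointing down, gripper open.
Joint ranges: [-166.93, 166.93], [-56.73, 111.36], [-69.38, 81.34], [-121.58, 131.49], [-85.45, 84.26], [-180, 180]. Speed limits (degrees/s): [159.86, 159.86, 180, 180, 180, 180].

INTERFACE

Orientations are given as [roll, pitch, yaw] about the fixed x, y, z axes, in that order (R = Rz(yaw) Ry(pitch) Rx(roll)).
In Python, from workcell import * gives the robot as it stands.
- The arm moves only by the tool play_rows, never from a script. Its argument "deltas" is a list of rows, each an object of numbers: "dx", "dy", "dz": the shift along the tool's x, y, z in mm; "rx", "ry", "rz": the turn, a rotation vector about the tool's x, y, z in degrees; "hand": the opening, from 0 (shut) to 1 (fully open). In form: [{"dx": .., "dy": .., "dz": .., "rx": .., "ry": .., "rz": .., "hand": ..}, ...]. A call has 1 to 12 rows; each row shifts and turns the commanded pose from where the row before left it, along the tool's axes as they then stand; what a row does not reach is not made up. A row lasts 1/10 s, in which the tool goes at most 50 mm and 8.59 degrees, less where a joint would pass 70% of its speed; a pose out of reach is approached as far as the arm can. A call is refused whole if a number of a shift passes 50 or a number of a turn 8.59, either way. A call with a gripper value outside its range is refused whole. The fingers move at their own pace and stop on an object; "force" is the grip in N (left out, the last holds). Time passes only in rows, so rows that do not move let the fingers close. It gives the time, the measured TCP pose, the force, the opening and the grip force at its end, in the units of the state.
- observe(): the state, without advancing time (a new reading comes with each control period).
- grab_frame(name): name is "scene" or "side" or "wrist"; returns (picture, depth): 480x640x3 uint8, blue, green, red; 480x640 float32, m along the optical axis (not along the pixel's ray), 0 where there is no reading.
- camera_info(name): a dict with "fx", "fy", "cx", "cy" (pixels), "camera_from_world" (4x4, takes a point from world to camera coordinates). Camera axes: x right, y up, looking along -z (the intrinsics and any distortion apply to the point x, -y, -z); pixel columns grow to the right and rows downward; lengths in m; the calibration is good to about 2 mm. A picture is of the moment at which its call begins: read the wrist's pose just before it. camera_info takes no time and is no camera call; for the wrist camera it gives the pose at the moment of the call.
- sign_off(): hands the job in; it is judged then, once.
Trained networks look in the newest picture that a camera, given by its name, has taken for a name from the list of things; names that differ only in an ending like _2 or _b are one class to them, and where a whole thing is asked for, a point or a joint stands for the part that bears it (a point fixed in the world has none). Each returns a list of dicts, best first, with "score" (0 to 1); they miss things now and then, are a little off and sometimes report something else, mostly with a low value. They report only what shows in the picture. A call takes as long as a camera call. They do not tell look-alikes from the thing itself.
- outline_of(camera, thing): "mask" (480x640 bool, what is visible of it) and "extent" ([left, top, width, height] as shares, 0 to 1, of the picture: columns of its width, rows of its height, round what is visible of it).
- spot_point(camera, thing): "centre" ([column, row] as shares, 0 to 1, of the picture: columns of its width, rows of its height: a listed point, or the origin of a listed thing).
The state is a dict: "t": time; "joint_pos": joint angles; "qd": joint speeds; "effort": joint torques, N m; "ee_pos": TCP position; "orientation": TCP orientation; "wrist_force": force on the tool from outside, world axes, zero at the start; "wrist_torque": the same for the moment, N m; "finger_gap": finger opening in m; "grasp_force": force on a finger pad.
Only numpy, scipy, OpenCV 4.12 (cv2) and the standard library are available. Lean on these libraries where they do the work, as an engineer would, in place of code of your own. Each camera call takes 0.05 s, during which the arm holds its last target. There are 200 camera calls.

## Working session

There is one attempt and no reset: what is moved stays moved. The work goes in short steps, Python scripts to look and compute and a tool call to move; the robot and the scene stay as the last step left them, time stands still between calls to the robot, and variables do not carry over. Pictures are saved under pics/ and viewed, at most 10 in all, crops included, and the job is handed in when it is done.

Besides the shell and the picture viewer there is one more tool, called after "Emit:" as name(argument=value, ...) on one line, values as JSON. play_rows: Moves the arm, as the interface text tells. Its arguments: {"type":"object","properties":{"deltas":{"type":"array","items":{"type":"object","properties":{"dx":{"type":"number"},"dy":{"type":"number"},"dz":{"type":"number"},"rx":{"type":"number"},"ry":{"type":"number"},"rz":{"type":"number"},"hand":{"type":"number"}}}},"force":{"type":"number"}},"required":["deltas"]}

```bash
mkdir -p pics; cat > h.py <<'E'
from workcell import *
import numpy as np, cv2
def w(cam,u,v,d):
    c=camera_info(cam); p=np.array([(u-c['cx'])/c['fx']*d,-(v-c['cy'])/c['fy']*d,-d,1])
    return (np.linalg.inv(c['camera_from_world'])@p)[:3]
def plane(cam,u,v,z):
    a=w(cam,u,v,.1);b=w(cam,u,v,1.);return a+(b-a)*(z-a[2])/(b[2]-a[2])
def cloud(cam,d):
    c=camera_info(cam);v,u=np.mgrid[0:480,0:640]
    P=np.stack([(u-c['cx'])/c['fx']*d,-(v-c['cy'])/c['fy']*d,-d,np.ones_like(d)],-1)
    return (P@np.linalg.inv(c['camera_from_world']).T)[...,:3]
E
python3 - <<'E'
from h import *
print(observe())
print({k:v for k,v in camera_info('scene').items()})
for cam in ['scene','side']:
    p,d=grab_frame(cam); cv2.imwrite(f'pics/{cam}0.png',p); C=cloud(cam,d)
    for t in ['saucer','press','spout','gap','cone_tip']:
        if t in('saucer','press'):
            for o in outline_of(cam,t):
                m=o['mask']&(d>0); q=C[m]; e=o['extent']
                print(cam,t,round(o['score'],2),[round(e[0]*640),round(e[1]*480),round(e[2]*640),round(e[3]*480)],np.round(np.percentile(q,[2,50,98],axis=0),3).tolist() if len(q) else 0)
        for o in spot_point(cam,t):
            u,v=o['centre'][0]*640,o['centre'][1]*480
            z={'saucer':0,'press':0,'spout':.13,'gap':.016,'cone_tip':.233}[t]
            print(cam,t,'pt',round(o['score'],2),round(u),round(v),np.round(plane(cam,u,v,z),3))
E
```

```text
{'t': 0.0, 'joint_pos': array([-7.32134434e+00,  2.79361187e+00,  5.59315177e+00,  9.29330900e+01,
       -3.18811741e-04,  8.26785363e+01]), 'qd': array([-0.08672361,  0.05267593, -0.05960622, -0.10497282, -0.07206538,
       -0.06096905]), 'effort': array([ 2.96208136e-04, -3.38780022e+01,  3.20016932e+01,  2.03766406e-02,
       -2.11149008e-04,  6.20949692e-06]), 'ee_pos': array([5.24403174e-01, 7.19811073e-05, 2.30124088e-01]), 'orientation': array([-1.79867498e+02, -1.67028808e-02,  9.00001004e+01]), 'wrist_force': array([ 0.52217444,  0.7686104 , -0.55104832]), 'wrist_torque': array([ 0.02550047,  0.0179277 , -0.05595384]), 'grasp_force': 0.0, 'finger_gap': 0.08546905112494722}
{'fx': 554.0903149889725, 'fy': 554.0903149889725, 'cx': 317.61326845704684, 'cy': 240.67821453160752, 'camera_from_world': array([[-0.8372081 ,  0.5468517 ,  0.00598444,  0.50830267],
       [-0.44706964, -0.69066631,  0.56842659,  0.06245275],
       [ 0.3149783 ,  0.47321588,  0.82271222, -1.54836551],
       [ 0.        ,  0.        ,  0.        ,  1.        ]])}
scene saucer 0.96 [291, 251, 51, 45]
[... 828 characters left out ...]
50] [[0.255, -0.43, -0.001], [0.433, -0.403, 0.005], [0.498, -0.357, 0.022]]
side saucer 0.68 [292, 252, 57, 45] [[0.474, -0.177, 0.002], [0.538, -0.107, 0.011], [0.601, -0.052, 0.027]]
side saucer 0.65 [183, 430, 77, 50] [[0.239, -0.568, 0.003], [0.302, -0.53, 0.01], [0.364, -0.488, 0.026]]
side saucer 0.59 [281, 441, 73, 39] [[0.414, -0.59, 0.003], [0.479, -0.56, 0.012], [0.538, -0.525, 0.026]]
side saucer pt 0.84 320 281 [ 0.54  -0.119  0.   ]
side press 0.68 [266, 100, 88, 142] [[0.437, -0.004, 0.007], [0.589, 0.194, 0.032], [0.676, 0.312, 0.191]]
side press pt 0.9 317 176 [0.576 0.252 0.   ]
side spout pt 0.71 312 181 [0.542 0.093 0.13 ]
side cone_tip pt 0.58 318 105 [0.575 0.264 0.233]
```

```bash
python3 - <<'E'
import cv2
a=cv2.imread('pics/scene0.png');b=cv2.imread('pics/side0.png')
cv2.imwrite('pics/v1.png',cv2.resize(a[100:460,150:550],(800,720))[:600])
cv2.imwrite('pics/v1.png',cv2.resize(a[90:450,120:600],(800,600)))
cv2.imwrite('pics/v2.png',cv2.resize(b[90:450,80:560],(800,600)))
E
```

```text
(no output)
```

View pics/v1.png

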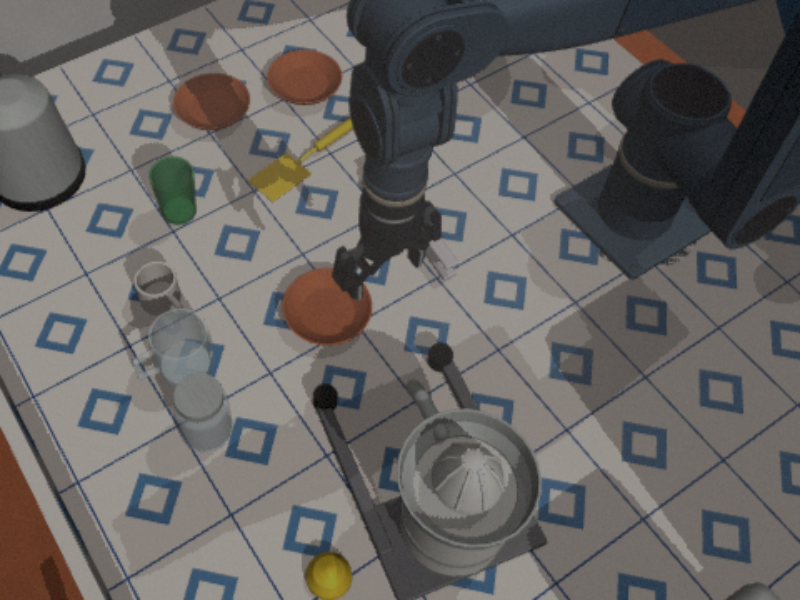

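View pics/v2.png

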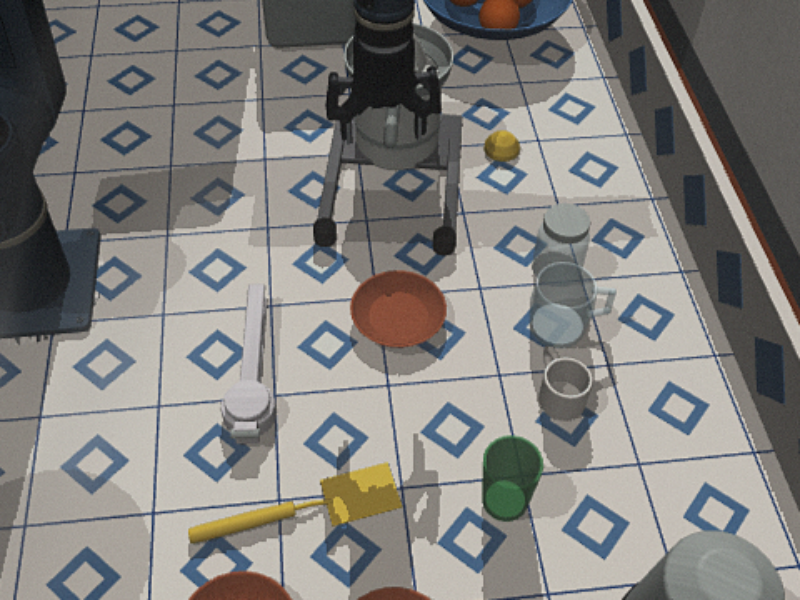

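Scene view: three terracotta saucers, at crop (327,305), (211,100) and (304,77); the first (about 0.55 m from the base, against 0.63 and 0.76) is the one meant. The rubber feet are at crop (325,397) and (440,356). The way between is clear; the squeezer lies on the robot side of the saucer. I'll refine with depth and take the wrist crop.

```bash
cat > meas.py <<'E'
from h import *
from scipy.optimize import least_squares
def circ(P,r=None):
    f=lambda s:np.hypot(P[:,0]-s[0],P[:,1]-s[1])-(s[2] if r is None else r)
    s=least_squares(f,[*np.median(P[:,:2],axis=0),r or .07],loss='soft_l1',f_scale=.003);return np.round(s.x,4)
def saucer(cam,p,d,near,rad=.1):
    C=cloud(cam,d);hsv=cv2.cvtColor(p,cv2.COLOR_BGR2HSV)
    m=((hsv[...,0]<12)&(hsv[...,1]>90)&(d>0)&(np.hypot(C[...,0]-near[0],C[...,1]-near[1])<rad)&(C[...,2]<.04)).astype(np.uint8)
    # rim outline: back-project the outer contour on plane z=.024
    cs,_=cv2.findContours(m,cv2.RETR_EXTERNAL,cv2.CHAIN_APPROX_NONE);k=max(cs,key=cv2.contourArea)
    k=cv2.convexHull(k)[:,0]
    q=np.array([plane(cam,u,v,.024) for u,v in k])
    hi=C[(m>0)&(C[...,2]>.018)]
    return circ(q),circ(q,.07),len(q),circ(hi) if len(hi)>9 else None
E
python3 - <<'E'
from meas import *
for cam,F in (('scene',[(315,328),(384,304)]),('side',[(275,229),(346,234)]),('wrist',[])):
    p,d=grab_frame(cam);C=cloud(cam,d)
    if cam=='wrist': cv2.imwrite('pics/w0.png',p)
    try: print(cam,'saucer',saucer(cam,p,d,(.54,-.115)))
    except Exception as e: print(cam,e)
    for u,v in F:
        c=plane(cam,u,v,.032)
        g=p.max(axis=2)
        m=(g<60)&(d>0)&(np.hypot(C[...,0]-c[0],C[...,1]-c[1])<.04)
        q=C[m&(C[...,2]>.024)&(C[...,2]<.04)]
        n=(m&(C[...,2]>.002)); 
        print(cam,'foot',np.round(c,3),len(q),np.round(np.median(q,axis=0),3) if len(q) else 0, circ(q,.018) if len(q)>5 else 0)
    q=C[(C[...,2]>.175)&(C[...,2]<.195)&(np.hypot(C[...,0]-.573,C[...,1]-.252)<.11)]
    if len(q)>30: print('rim',circ(q,.084),circ(q),len(q))
    for t in ['squeezer','jug','espresso_cup','sugar_jar','spatula','lemon_half','tumbler']:
        for o in outline_of(cam,t)[:1]:
            q=C[o['mask']&(d>0)]
            if len(q): print(cam,t,round(o['score'],2),np.round(np.percentile(q,[2,98],axis=0),3).tolist())
E
```

```text
scene saucer (array([ 0.5361, -0.1172,  0.0684]), array([ 0.5357, -0.1173,  0.07  ]), 26, array([ 0.5364, -0.1162,  0.0639]))
scene foot [0.624 0.014 0.032] 167 [0.624 0.011 0.033] [0.6226 0.005  0.018 ]
scene foot [0.447 0.052 0.032] 148 [0.444 0.048 0.033] [0.4438 0.0396 0.018 ]
rim [0.5765 0.2519 0.084 ] [0.5729 0.2496 0.0779] 1289
scene squeezer 0.55 [[0.304, -0.125, 0.002], [0.349, -0.064, 0.047]]
scene jug 0.72 [[0.721, -0.213, 0.0], [0.83, -0.113, 0.099]]
scene espresso_cup 0.82 [[0.712, -0.312, 0.002], [0.772, -0.23, 0.062]]
scene sugar_jar 0.79 [[0.753, -0.079, 0.005], [0.822, -0.013, 0.115]]
scene spatula 0.69 [[0.298, -0.424, -0.002], [0.5, -0.355, 0.023]]
scene lemon_half 0.97 [[0.726, 0.193, 0.0], [0.78, 0.248, 0.035]]
scene tumbler 0.55 [[0.605, -0.45, 0.009], [0.667, -0.383, 0.103]]
side saucer (array([ 0.5356, -0.1163,  0.0688]), array([ 0.5356, -0.1164,  0.07  ]), 31, array([ 0.5354, -0.1176,  0.0644]))
side foot [0.442 0.032 0.032] 133 [0.441 0.041 0.033] [0.4397 0.0484 0.018 ]
side foot [ 0.618 -0.003  0.032] 133 [0.621 0.005 0.032] [0.6245 0.0081 0.018 ]
rim [0.57
[... 214 characters left out ...]
, 0.002], [0.768, -0.224, 0.06]]
side spatula 0.73 [[0.256, -0.43, -0.001], [0.5, -0.355, 0.022]]
side lemon_half 0.63 [[0.725, 0.188, 0.001], [0.772, 0.236, 0.035]]
side tumbler 0.84 [[0.602, -0.452, 0.002], [0.667, -0.384, 0.102]]
wrist saucer (array([ 0.5343, -0.1183,  0.069 ]), array([ 0.5345, -0.1184,  0.07  ]), 52, array([ 0.5344, -0.1172,  0.0643]))
wrist squeezer 0.72 [[0.319, -0.161, 0.005], [0.346, -0.066, 0.042]]
wrist jug 0.92 [[0.718, -0.19, 0.006], [0.824, -0.114, 0.096]]
wrist espresso_cup 0.85 [[0.738, -0.312, 0.032], [0.769, -0.274, 0.06]]
wrist sugar_jar 0.67 [[0.747, -0.081, 0.006], [0.798, -0.014, 0.112]]
wrist lemon_half 0.45 [[0.742, 0.187, -0.0], [0.761, 0.189, 0.008]]
```

View pics/w0.png

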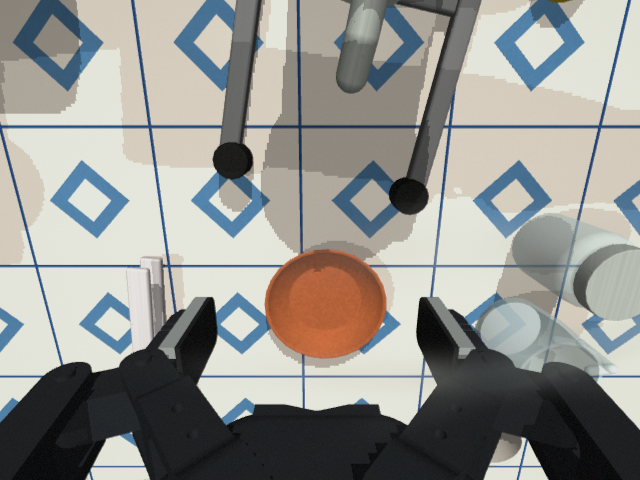

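Wrist view: the saucer is at (325,303), plain terracotta and flat; the feet are at (232,158) and (408,195). It lies about 32 mm right of the press axis, so I'll first push it diagonally onto the axis, then straight in with two spread fingers. First I check the feet from the wrist view, the fingertip height and where the wrist camera sits.

```bash
python3 - <<'E'
from h import *
p,d=grab_frame('wrist');C=cloud('wrist',d)
print('cam',np.linalg.inv(camera_info('wrist')['camera_from_world'])[:3,3], observe()['ee_pos'])
for u,v in [(232,158),(408,195)]: print('foot',np.round(plane('wrist',u,v,.032),4), np.round(C[v,u],4))
m=(d>0)&(C[...,2]>.19)&(C[...,2]<.32)&(np.mgrid[0:480,0:640][0]>290)
for s in (slice(0,320),slice(320,640)):
    q=C[:,s][m[:,s]]; print(len(q),np.round(np.percentile(q,[0.5,5,50,99.5],axis=0),4).tolist() if len(q) else 0)
for t in ['spout','gap','cone_tip','press']:
    for o in spot_point('wrist',t)[:1]:
        u,v=o['centre'][0]*640,o['centre'][1]*480
        z={'press':0,'spout':.13,'gap':.016,'cone_tip':.233}[t]; print(t,o['score'],np.round(plane('wrist',u,v,z),4))
E
```

```text
cam [0.52470009 0.07604584 0.37477378] [ 5.24998946e-01 -1.22860468e-05  2.31295263e-01]
foot [0.4426 0.0477 0.032 ] [0.443  0.0479 0.0336]
foot [0.6167 0.0112 0.032 ] [0.6166 0.0113 0.0324]
24852 [[0.4518, -0.0111, 0.2489], [0.4559, -0.0077, 0.2635], [0.4768, 0.0107, 0.3054], [0.5248, 0.0177, 0.3199]]
24786 [[0.5259, -0.0112, 0.2489], [0.5311, -0.0078, 0.2636], [0.5731, 0.0107, 0.3054], [0.5975, 0.0176, 0.3199]]
spout 0.82 [0.5453 0.1071 0.13  ]
```

Emit:
play_rows(deltas=[{"dx": -35, "dy": 8.5, "hand": 1}, {"dx": -35, "dy": 8.5}, {"dx": -35, "dy": 8.5}, {"dx": -35, "dy": 8.5}, {"dx": -35, "dy": 8.5}, {"dx": -34, "dy": 8.5}, {"rz": -8.5}, {"rz": -8.5}, {"rz": -8.5}, {"rz": -8.5}, {"rz": -8.5}, {"rz": -8.5}])

```text
invalid input
```

Emit:
play_rows(deltas=[{"rz": -8.5}, {"rz": -8.5}, {"rz": -8.5}, {"rz": -8.5}, {"rz": -8.5}, {"rz": -8.5}, {"rz": -8.5}, {"rz": -8.5}, {"rz": -8.5}, {"rz": -8.5}, {"rz": -8.5}, {"rz": -8.5}])

```text
invalid input
```

Emit:
play_rows(deltas=[{"rz": -8.5}, {"rz": -8.5}, {"rz": -8.5}, {"rz": -8.5}, {"rz": -8.5}, {"rz": -8.5}, {}])

```text
invalid input
```

Emit:
play_rows(deltas=[{"dx": -35, "dy": 8.5, "dz": 0, "rx": 0, "ry": 0, "rz": 0, "hand": 1}, {"dx": -35, "dy": 8.5, "dz": 0, "rx": 0, "ry": 0, "rz": 0, "hand": 1}, {"dx": -35, "dy": 8.5, "dz": 0, "rx": 0, "ry": 0, "rz": 0, "hand": 1}, {"dx": -35, "dy": 8.5, "dz": 0, "rx": 0, "ry": 0, "rz": 0, "hand": 1}, {"dx": -35, "dy": 8.5, "dz": 0, "rx": 0, "ry": 0, "rz": 0, "hand": 1}, {"dx": -34, "dy": 8.5, "dz": 0, "rx": 0, "ry": 0, "rz": 0, "hand": 1}, {"dx": 0, "dy": 0, "dz": 0, "rx": 0, "ry": 0, "rz": -8.5, "hand": 1}, {"dx": 0, "dy": 0, "dz": 0, "rx": 0, "ry": 0, "rz": -8.5, "hand": 1}, {"dx": 0, "dy": 0, "dz": 0, "rx": 0, "ry": 0, "rz": -8.5, "hand": 1}, {"dx": 0, "dy": 0, "dz": 0, "rx": 0, "ry": 0, "rz": -8.5, "hand": 1}, {"dx": 0, "dy": 0, "dz": 0, "rx": 0, "ry": 0, "rz": -8.5, "hand": 1}, {"dx": 0, "dy": 0, "dz": 0, "rx": 0, "ry": 0, "rz": -8.5, "hand": 1}])

```text
t: 3.45
ee_pos: [0.576, -0.209, 0.2312]
orientation: [-180.0, -0.0, 141.3]
wrist_force: [-0.5, 0.3, -0.3]
finger_gap: 0.0856
grasp_force: 0.0
```

Emit:
play_rows(deltas=[{"dx": 0, "dy": 0, "dz": 0, "rx": 0, "ry": 0, "rz": -8.5, "hand": 1}, {"dx": 0, "dy": 0, "dz": 0, "rx": 0, "ry": 0, "rz": -8.5, "hand": 1}, {"dx": 0, "dy": 0, "dz": 0, "rx": 0, "ry": 0, "rz": -8.5, "hand": 1}, {"dx": 0, "dy": 0, "dz": 0, "rx": 0, "ry": 0, "rz": -8.5, "hand": 1}, {"dx": 0, "dy": 0, "dz": 0, "rx": 0, "ry": 0, "rz": -8.5, "hand": 1}, {"dx": 0, "dy": 0, "dz": 0, "rx": 0, "ry": 0, "rz": -8.5, "hand": 1}, {"dx": 0, "dy": 0, "dz": 0, "rx": 0, "ry": 0, "rz": -8.5, "hand": 1}, {"dx": 0, "dy": 0, "dz": 0, "rx": 0, "ry": 0, "rz": -8.5, "hand": 1}, {"dx": 0, "dy": 0, "dz": 0, "rx": 0, "ry": 0, "rz": -8.5, "hand": 1}, {"dx": 0, "dy": 0, "dz": 0, "rx": 0, "ry": 0, "rz": -8.5, "hand": 1}, {"dx": 0, "dy": 0, "dz": 0, "rx": 0, "ry": 0, "rz": -8.5, "hand": 1}, {"dx": 0, "dy": 0, "dz": 0, "rx": 0, "ry": 0, "rz": -8.5, "hand": 1}])

```text
t: 4.65
ee_pos: [0.576, -0.209, 0.2312]
orientation: [180.0, 0.0, -116.7]
wrist_force: [0.3, -0.1, 0.9]
finger_gap: 0.0853
grasp_force: 0.0
```

Emit:
play_rows(deltas=[{"dx": 0, "dy": 0, "dz": 30, "rx": 0, "ry": 0, "rz": -8.5, "hand": 1}, {"dx": 0, "dy": 0, "dz": 30, "rx": 0, "ry": 0, "rz": -8.5, "hand": 1}, {"dx": 0, "dy": 0, "dz": 30, "rx": 0, "ry": 0, "rz": -8.5, "hand": 1}, {"dx": 0, "dy": 0, "dz": 30, "rx": 0, "ry": 0, "rz": -8.5, "hand": 1}, {"dx": 0, "dy": 0, "dz": 30, "rx": 0, "ry": 0, "rz": -8.5, "hand": 1}, {"dx": 0, "dy": 0, "dz": 30, "rx": 0, "ry": 0, "rz": -8.5, "hand": 1}, {"dx": 0, "dy": 0, "dz": 20, "rx": 0, "ry": 0, "rz": 0, "hand": 1}, {"dx": 0, "dy": 0, "dz": 15, "rx": 0, "ry": 0, "rz": 0, "hand": 1}, {"dx": 0, "dy": 0, "dz": 10, "rx": 0, "ry": 0, "rz": 0, "hand": 1}, {"dx": 0, "dy": 0, "dz": 5, "rx": 0, "ry": 0, "rz": 0, "hand": 1}, {"dx": 0, "dy": 0, "dz": 2, "rx": 0, "ry": 0, "rz": 0, "hand": 1}, {"dx": 0, "dy": 0, "dz": 0, "rx": 0, "ry": 0, "rz": 0, "hand": 1}])

```text
t: 5.85
ee_pos: [0.5766, -0.2093, 0.0001]
orientation: [-179.9, -0.1, -66.0]
wrist_force: [-0.1, 0.5, 0.6]
finger_gap: 0.0855
grasp_force: 0.0
```

Emit:
play_rows(deltas=[{"dx": 0, "dy": 0, "dz": 3, "rx": 0, "ry": 0, "rz": 0, "hand": 1}, {"dx": 0, "dy": 0, "dz": 3, "rx": 0, "ry": 0, "rz": 0, "hand": 1}, {"dx": -10, "dy": 0, "dz": 0, "rx": 0, "ry": 0, "rz": 0, "hand": 1}, {"dx": -10, "dy": 0, "dz": 0, "rx": 0, "ry": 0, "rz": 0, "hand": 1}, {"dx": -8, "dy": 0, "dz": 0, "rx": 0, "ry": 0, "rz": 0, "hand": 1}, {"dx": -5, "dy": 0, "dz": 0, "rx": 0, "ry": 0, "rz": 0, "hand": 1}, {"dx": -5, "dy": 0, "dz": 0, "rx": 0, "ry": 0, "rz": 0, "hand": 1}, {"dx": -5, "dy": 0, "dz": 0, "rx": 0, "ry": 0, "rz": 0, "hand": 1}, {"dx": -5, "dy": 0, "dz": 0, "rx": 0, "ry": 0, "rz": 0, "hand": 1}])

```text
t: 6.75
ee_pos: [0.5566, -0.1652, -0.0065]
orientation: [-180.0, -0.0, -66.0]
wrist_force: [0.1, -1.2, -0.3]
finger_gap: 0.0853
grasp_force: 0.6
```

```bash
cat > s.py <<'E'
from meas import *
import sys
near=(float(sys.argv[1]),float(sys.argv[2]));a=np.radians(78.8);u=np.array([np.cos(a),np.sin(a)]);v=np.array([-u[1],u[0]]);O=np.array([.5757,.2525])
for cam in ('scene','side'):
    p,d=grab_frame(cam); cv2.imwrite(f'pics/{cam}_last.png',p)
    try:
        r=saucer(cam,p,d,near); c=r[1][:2]-O; print(cam,r,'press mm',np.round([c@u*1e3,c@v*1e3],1))
    except Exception as e: print(cam,e)
E
python3 s.py .52 -.09
```

```text
scene (array([ 0.5308, -0.1059,  0.0684]), array([ 0.5303, -0.106 ,  0.07  ]), 27, array([ 0.5313, -0.1051,  0.0641])) press mm [-360.5  -25.1]
side (array([ 0.5016, -0.0977,  0.0459]), array([ 0.5322, -0.1046,  0.07  ]), 17, array([ 0.5304, -0.1052,  0.0643])) press mm [-358.7  -26.7]
```

Emit:
play_rows(deltas=[{"dx": -5, "dy": 0, "dz": 0, "rx": 0, "ry": 0, "rz": 0, "hand": 1}, {"dx": -5, "dy": 0, "dz": 0, "rx": 0, "ry": 0, "rz": 0, "hand": 1}, {"dx": -5, "dy": 0, "dz": 0, "rx": 0, "ry": 0, "rz": 0, "hand": 1}, {"dx": -5, "dy": 0, "dz": 0, "rx": 0, "ry": 0, "rz": 0, "hand": 1}, {"dx": -5, "dy": 0, "dz": 0, "rx": 0, "ry": 0, "rz": 0, "hand": 1}, {"dx": -5, "dy": 0, "dz": 0, "rx": 0, "ry": 0, "rz": 0, "hand": 1}, {"dx": -5, "dy": 0, "dz": 0, "rx": 0, "ry": 0, "rz": 0, "hand": 1}, {"dx": -5, "dy": 0, "dz": 0, "rx": 0, "ry": 0, "rz": 0, "hand": 1}, {"dx": -3, "dy": 0, "dz": 0, "rx": 0, "ry": 0, "rz": 0, "hand": 1}, {"dx": -1, "dy": 0, "dz": 0, "rx": 0, "ry": 0, "rz": 0, "hand": 1}])

```text
t: 7.85
ee_pos: [0.5384, -0.1246, -0.0067]
orientation: [180.0, -0.0, -66.0]
wrist_force: [1.3, -2.4, -0.8]
finger_gap: 0.0852
grasp_force: 0.7
```

```bash
python3 s.py .512 -.066
```

```text
scene (array([ 0.5127, -0.0654,  0.0684]), array([ 0.5127, -0.0655,  0.07  ]), 31, array([ 0.5133, -0.0643,  0.064 ])) press mm [-324.2    0. ]
side (array([ 0.4818, -0.0572,  0.0456]), array([ 0.4317, -0.0398,  0.07  ]), 17, array([ 0.5127, -0.0658,  0.0646])) press mm [-314.7   84.5]
```

Emit:
play_rows(deltas=[{"dx": 15, "dy": 0, "dz": 0, "rx": 0, "ry": 0, "rz": 0, "hand": 1}, {"dx": 20, "dy": 0, "dz": 0, "rx": 0, "ry": 0, "rz": 0, "hand": 1}, {"dx": 15, "dy": 0, "dz": 0, "rx": 0, "ry": 0, "rz": 0, "hand": 1}, {"dx": 0, "dy": 0, "dz": 0, "rx": 0, "ry": 0, "rz": 7.04, "hand": 1}, {"dx": 0, "dy": 0, "dz": 0, "rx": 0, "ry": 0, "rz": 7.04, "hand": 1}, {"dx": 0, "dy": 0, "dz": 0, "rx": 0, "ry": 0, "rz": 7.04, "hand": 1}, {"dx": 0, "dy": 0, "dz": 0, "rx": 0, "ry": 0, "rz": 7.04, "hand": 1}, {"dx": 0, "dy": 0, "dz": 0, "rx": 0, "ry": 0, "rz": 7.04, "hand": 1}, {"dx": 0, "dy": 22, "dz": 0, "rx": 0, "ry": 0, "rz": 0, "hand": 1}, {"dx": 0, "dy": 22, "dz": 0, "rx": 0, "ry": 0, "rz": 0, "hand": 1}, {"dx": 0, "dy": 21.5, "dz": 0, "rx": 0, "ry": 0, "rz": 0, "hand": 1}, {"dx": 0, "dy": 0, "dz": 0, "rx": 0, "ry": 0, "rz": 0, "hand": 1}])

```text
t: 9.15
ee_pos: [0.4918, -0.1575, -0.0078]
orientation: [179.8, 0.1, -101.3]
wrist_force: [-0.6, -0.5, -0.4]
finger_gap: 0.0856
grasp_force: 0.0
```

```bash
python3 s.py .512 -.066; python3 - <<'E'
import cv2
a=cv2.imread('pics/scene_last.png');cv2.imwrite('pics/v3.png',cv2.resize(a[180:420,250:490],(600,600),interpolation=cv2.INTER_CUBIC))
E
```

```text
scene (array([ 0.5125, -0.0654,  0.0685]), array([ 0.5124, -0.0655,  0.07  ]), 28, array([ 0.5132, -0.0644,  0.064 ])) press mm [-3.242e+02  3.000e-01]
side (array([ 0.5415, -0.054 ,  0.0401]), array([ 0.5025, -0.0558,  0.07  ]), 11, array([ 0.512 , -0.0651,  0.0642])) press mm [-316.6   11.9]
```

View pics/v3.png

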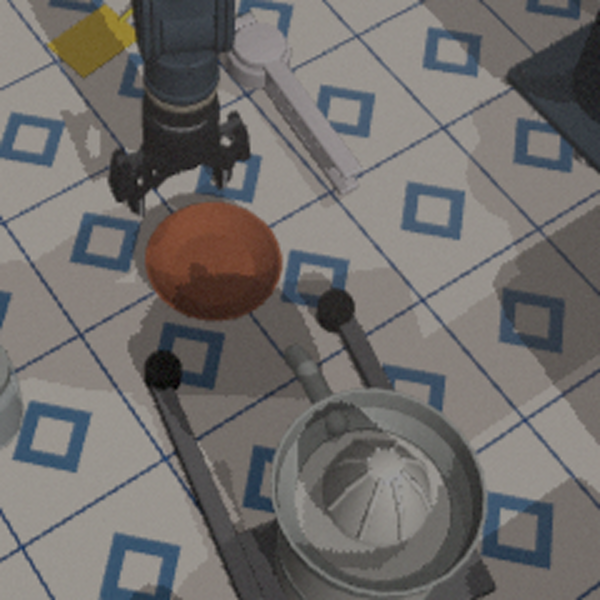

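The picture shows the saucer (215,260) squarely ahead of the gap between the feet at (163,370) and (335,310), with the open hand behind it. Pushing straight along the press axis.

Emit:
play_rows(deltas=[{"dx": -8, "dy": -2.5, "dz": 0, "rx": 0, "ry": 0, "rz": 0, "hand": 1}, {"dx": -10, "dy": 0, "dz": 0, "rx": 0, "ry": 0, "rz": 0, "hand": 1}, {"dx": -7, "dy": 0, "dz": 0, "rx": 0, "ry": 0, "rz": 0, "hand": 1}, {"dx": -5, "dy": 0, "dz": 0, "rx": 0, "ry": 0, "rz": 0, "hand": 1}, {"dx": -7, "dy": 0, "dz": 0, "rx": 0, "ry": 0, "rz": 0, "hand": 1}, {"dx": -7, "dy": 0, "dz": 0, "rx": 0, "ry": 0, "rz": 0, "hand": 1}, {"dx": -7, "dy": 0, "dz": 0, "rx": 0, "ry": 0, "rz": 0, "hand": 1}, {"dx": -7, "dy": 0, "dz": 0, "rx": 0, "ry": 0, "rz": 0, "hand": 1}, {"dx": -7, "dy": 0, "dz": 0, "rx": 0, "ry": 0, "rz": 0, "hand": 1}, {"dx": -7, "dy": 0, "dz": 0, "rx": 0, "ry": 0, "rz": 0, "hand": 1}, {"dx": -6, "dy": 0, "dz": 0, "rx": 0, "ry": 0, "rz": 0, "hand": 1}, {"dx": -3, "dy": 0, "dz": 0, "rx": 0, "ry": 0, "rz": 0, "hand": 1}])

```text
t: 10.45
ee_pos: [0.5129, -0.0783, -0.0067]
orientation: [-180.0, 0.0, -101.2]
wrist_force: [-0.2, -2.2, -0.5]
finger_gap: 0.0853
grasp_force: 0.9
```

```bash
python3 s.py .524 -.012; python3 - <<'E'
import cv2
a=cv2.imread('pics/scene_last.png');cv2.imwrite('pics/v4.png',cv2.resize(a[220:370,270:450],(720,600),interpolation=cv2.INTER_CUBIC))
E
```

```text
scene (array([ 0.526 , -0.0143,  0.0684]), array([ 0.5259, -0.0144,  0.07  ]), 27, array([ 0.5269, -0.0137,  0.0639])) press mm [-271.5   -3. ]
side (array([ 0.5187, -0.0626,  0.0326]), array([ 0.5012, -0.122 ,  0.07  ]), 14, array([ 0.5256, -0.0151,  0.0642])) press mm [-3.818e+02  3.000e-01]
```

View pics/v4.png

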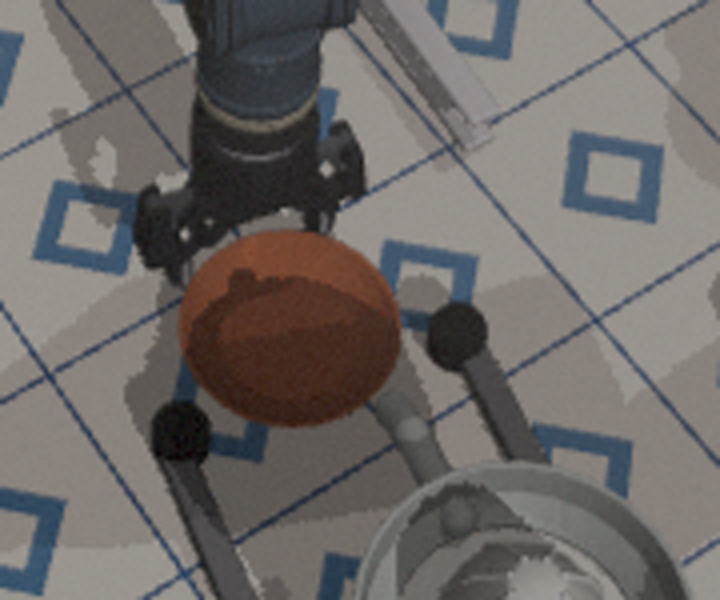

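```bash
cat > feet.py <<'E'
from h import *
from scipy.optimize import minimize
def proj(c,P):
    q=np.c_[P,np.ones(len(P))]@c['camera_from_world'].T
    return np.c_[c['cx']+c['fx']*q[:,0]/-q[:,2],c['cy']-c['fy']*q[:,1]/-q[:,2]]
t=np.linspace(0,2*np.pi,40);a=np.radians(78.8);u=np.array([np.cos(a),np.sin(a)]);v=np.array([-u[1],u[0]]);O=np.array([.5757,.2525]);S=8
for cam,f in (('scene','scene_last'),('side','side0'),('scene','scene0')):
    c=camera_info(cam);im=cv2.imread(f'pics/{f}.png').max(axis=2);R=[]
    for s in (1,-1):
        g=O-.23*u+s*.092*v; w0=proj(c,np.array([[*g,.016]]))[0].astype(int)
        x0,y0=w0-24;crop=cv2.resize(im[y0:y0+48,x0:x0+48],None,fx=S,fy=S,interpolation=cv2.INTER_CUBIC)
        m=crop<52; n,l,st,ce=cv2.connectedComponentsWithStats(m.astype(np.uint8)); k=l[24*S-30:24*S+30,24*S-30:24*S+30];k=np.bincount(k[k>0]).argmax();m=l==k
        def cost(p):
            P=np.vstack([np.c_[p[0]+.018*np.cos(t),p[1]+.018*np.sin(t),np.full(40,z)] for z in (0,.032)])
            h=cv2.convexHull((((proj(c,P)-[x0,y0]+.5)*S)-.5).round().astype(np.int32));r=np.zeros(m.shape,np.uint8);cv2.fillConvexPoly(r,h,1)
            return 1-(m&(r>0)).sum()/(m|(r>0)).sum()
        best=min(((cost(g+np.array([i,j])*.002),i,j) for i in range(-6,7) for j in range(-6,7)))
        o=minimize(cost,g+np.array(best[1:])*.002,method='Nelder-Mead',options=dict(initial_simplex=None,xatol=2e-4))
        q=o.x-O;R.append(q);print(f,np.round(o.x,4),'IoU',round(1-o.fun,2),'press',np.round([q@u*1e3,q@v*1e3],1))
    e=R[0]-R[1];print('sep',np.hypot(*e),'yaw',np.degrees(np.arctan2(e[1],e[0]))-90,'mid lat',(R[0]+R[1])/2@v*1e3,'along',(R[0]+R[1])/2@u*1e3)
E
python3 feet.py
```

```text
scene_last [0.4437 0.0469] IoU 0.73 press [-227.3   89.5]
scene_last [0.6217 0.0108] IoU 0.75 press [-228.2  -92.1]
sep 0.18165745305045758 yaw 78.53702120776089 mid lat -1.2884411525191708 along -227.75898133018705
side0 [0.441  0.0483] IoU 0.8 press [-226.5   92.5]
side0 [0.6216 0.0125] IoU 0.81 press [-226.5  -91.6]
sep 0.18410165364564135 yaw 78.79371448739789 mid lat 0.4387487143649083 along -226.46894395231038
scene0 [0.4438 0.0474] IoU 0.71 press [-226.8   89.6]
scene0 [0.6225 0.0115] IoU 0.72 press [-227.3  -92.7]
sep 0.18229905064655771 yaw 78.62357555819835 mid lat -1.5414547105466987 along -227.05722988741343
```

Emit:
play_rows(deltas=[{"dx": -3, "dy": 0.6, "dz": 0, "rx": 0, "ry": 0, "rz": 0, "hand": 1}, {"dx": -4, "dy": 0.6, "dz": 0, "rx": 0, "ry": 0, "rz": 0, "hand": 1}, {"dx": -4, "dy": 0.6, "dz": 0, "rx": 0, "ry": 0, "rz": 0, "hand": 1}, {"dx": -4, "dy": 0, "dz": 0, "rx": 0, "ry": 0, "rz": 0, "hand": 1}, {"dx": -4, "dy": 0, "dz": 0, "rx": 0, "ry": 0, "rz": 0, "hand": 1}, {"dx": -4, "dy": 0, "dz": 0, "rx": 0, "ry": 0, "rz": 0, "hand": 1}, {"dx": -2, "dy": 0, "dz": 0, "rx": 0, "ry": 0, "rz": 0, "hand": 1}])

```text
t: 11.25
ee_pos: [0.516, -0.0536, -0.0067]
orientation: [180.0, 0.0, -101.2]
wrist_force: [-1.0, -2.0, 0.4]
finger_gap: 0.0856
grasp_force: 0.9
```

```bash
python3 s.py .53 .01
```

```text
scene (array([0.529 , 0.0102, 0.0684]), array([0.5288, 0.0104, 0.07  ]), 27, array([0.5295, 0.011 , 0.0642])) press mm [-246.6   -1. ]
side (array([ 0.5239, -0.0387,  0.0317]), array([ 0.5074, -0.0983,  0.07  ]), 11, array([0.5283, 0.0096, 0.0644])) press mm [-357.4   -1.1]
```

Lateral −1.0 against the gap's −1.4: centred. Pushing on through.

Emit:
play_rows(deltas=[{"dx": -4, "dy": 0, "dz": 0, "rx": 0, "ry": 0, "rz": 0, "hand": 1}, {"dx": -5, "dy": 0, "dz": 0, "rx": 0, "ry": 0, "rz": 0, "hand": 1}, {"dx": -5, "dy": 0, "dz": 0, "rx": 0, "ry": 0, "rz": 0, "hand": 1}, {"dx": -5, "dy": 0, "dz": 0, "rx": 0, "ry": 0, "rz": 0, "hand": 1}, {"dx": -5, "dy": 0, "dz": 0, "rx": 0, "ry": 0, "rz": 0, "hand": 1}, {"dx": -5, "dy": 0, "dz": 0, "rx": 0, "ry": 0, "rz": 0, "hand": 1}, {"dx": -5, "dy": 0, "dz": 0, "rx": 0, "ry": 0, "rz": 0, "hand": 1}, {"dx": -5, "dy": 0, "dz": 0, "rx": 0, "ry": 0, "rz": 0, "hand": 1}, {"dx": -5, "dy": 0, "dz": 0, "rx": 0, "ry": 0, "rz": 0, "hand": 1}, {"dx": -5, "dy": 0, "dz": 0, "rx": 0, "ry": 0, "rz": 0, "hand": 1}, {"dx": -4, "dy": 0, "dz": 0, "rx": 0, "ry": 0, "rz": 0, "hand": 1}, {"dx": -2, "dy": 0, "dz": 0, "rx": 0, "ry": 0, "rz": 0, "hand": 1}])

```text
t: 12.55
ee_pos: [0.5267, 0.0003, -0.0067]
orientation: [180.0, 0.0, -101.2]
wrist_force: [-0.2, -1.6, 0.6]
finger_gap: 0.0855
grasp_force: 0.9
```

```bash
python3 s.py .54 .065; python3 - <<'E'
from h import *
for cam in('scene','side'):
    p,d=grab_frame(cam)
    for o in spot_point(cam,'spout')[:1]: print(cam,o['score'],np.round(plane(cam,o['centre'][0]*640,o['centre'][1]*480,.13),4))
E
```

```text
scene (array([0.5399, 0.0643, 0.0681]), array([0.5398, 0.0649, 0.07  ]), 27, array([0.5407, 0.0654, 0.0642])) press mm [-191.    -1.2]
side (array([0.5331, 0.0304, 0.0382]), array([ 0.5087, -0.046 ,  0.07  ]), 15, array([0.5393, 0.0633, 0.0648])) press mm [-305.8    7.7]
scene 0.76 [0.5433 0.1058 0.13  ]
side 0.59 [0.5445 0.1117 0.13  ]
```

Emit:
play_rows(deltas=[{"dx": -4, "dy": 0.2, "dz": 0, "rx": 0, "ry": 0, "rz": 0, "hand": 1}, {"dx": -5, "dy": 0.2, "dz": 0, "rx": 0, "ry": 0, "rz": 0, "hand": 1}, {"dx": -5, "dy": 0.2, "dz": 0, "rx": 0, "ry": 0, "rz": 0, "hand": 1}, {"dx": -5, "dy": 0.2, "dz": 0, "rx": 0, "ry": 0, "rz": 0, "hand": 1}, {"dx": -5, "dy": 0.2, "dz": 0, "rx": 0, "ry": 0, "rz": 0, "hand": 1}, {"dx": -5, "dy": 0, "dz": 0, "rx": 0, "ry": 0, "rz": 0, "hand": 1}, {"dx": -5, "dy": 0, "dz": 0, "rx": 0, "ry": 0, "rz": 0, "hand": 1}, {"dx": -4, "dy": 0, "dz": 0, "rx": 0, "ry": 0, "rz": 0, "hand": 1}, {"dx": -3, "dy": 0, "dz": 0, "rx": 0, "ry": 0, "rz": 0, "hand": 1}, {"dx": -2, "dy": 0, "dz": 0, "rx": 0, "ry": 0, "rz": 0, "hand": 1}, {"dx": 0, "dy": 0, "dz": 0, "rx": 0, "ry": 0, "rz": 0, "hand": 1}])

```text
t: 13.95
ee_pos: [0.534, 0.0427, -0.0067]
orientation: [180.0, 0.0, -101.2]
wrist_force: [0.2, -0.9, 0.0]
finger_gap: 0.0853
grasp_force: 0.4
```

```bash
python3 s.py .547 .107; python3 - <<'E'
import cv2
a=cv2.imread('pics/scene_last.png');cv2.imwrite('pics/v5.png',cv2.resize(a[220:440,270:490],(600,600),interpolation=cv2.INTER_CUBIC))
E
```

```text
scene (array([0.5536, 0.1027, 0.0623]), array([0.546 , 0.1084, 0.07  ]), 20, array([0.5478, 0.1074, 0.0638])) press mm [-147.1    1.1]
side (array([0.538 , 0.0596, 0.0329]), array([ 0.5257, -0.0021,  0.07  ]), 12, array([0.5471, 0.1052, 0.0647])) press mm [-259.5   -0.4]
```

View pics/v5.png

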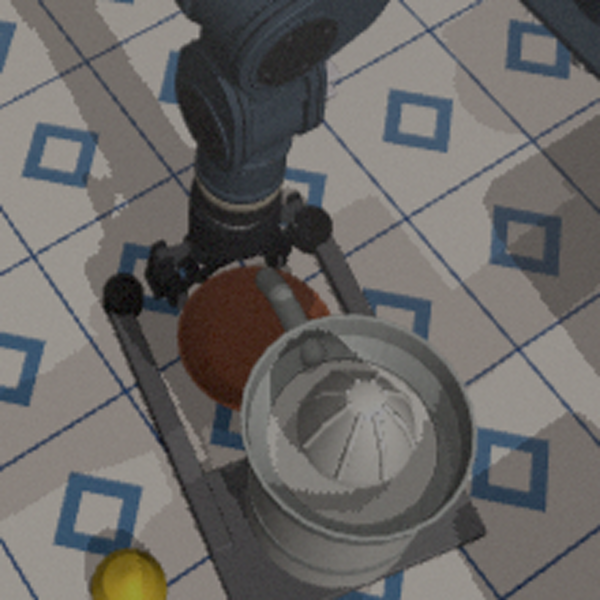

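Saucer (crop about (250,335)) lies inside the rails beneath the spout end (268,280); measured 147 mm in front of the press and on its axis. One more mm, then back off, rise, and shut the fingers.

Emit:
play_rows(deltas=[{"dx": -1, "dy": 0, "dz": 0, "rx": 0, "ry": 0, "rz": 0, "hand": 1}, {"dx": 0, "dy": 0, "dz": 0, "rx": 0, "ry": 0, "rz": 0, "hand": 1}, {"dx": 10, "dy": 0, "dz": 0, "rx": 0, "ry": 0, "rz": 0, "hand": 1}, {"dx": 30, "dy": 0, "dz": 0, "rx": 0, "ry": 0, "rz": 0, "hand": 1}, {"dx": 30, "dy": 0, "dz": 0, "rx": 0, "ry": 0, "rz": 0, "hand": 1}, {"dx": 30, "dy": 0, "dz": 0, "rx": 0, "ry": 0, "rz": 0, "hand": 1}, {"dx": 31, "dy": 0, "dz": -20, "rx": 0, "ry": 0, "rz": 0, "hand": 1}, {"dx": 0, "dy": 0, "dz": -45, "rx": 0, "ry": 0, "rz": 0, "hand": 0}, {"dx": 0, "dy": 0, "dz": -45, "rx": 0, "ry": 0, "rz": 0, "hand": 0}, {"dx": 0, "dy": 0, "dz": -45, "rx": 0, "ry": 0, "rz": 0, "hand": 0}, {"dx": 0, "dy": 0, "dz": -45, "rx": 0, "ry": 0, "rz": 0, "hand": 0}, {"dx": 0, "dy": 0, "dz": -45, "rx": 0, "ry": 0, "rz": 0, "hand": 0}])

```text
t: 15.25
ee_pos: [0.5084, -0.0856, 0.2403]
orientation: [-180.0, 0.0, -101.2]
wrist_force: [1.3, 0.1, -0.1]
finger_gap: 0.0123
grasp_force: 0.0
```

```bash
python3 s.py .547 .107; python3 - <<'E'
from h import *
print(observe()['ee_pos'])
for cam in('scene','side'):
    p,d=grab_frame(cam);C=cloud(cam,d)
    for t in ('cone_tip','spout'):
      for o in spot_point(cam,t)[:1]: print(cam,t,round(o['score'],2),np.round(plane(cam,o['centre'][0]*640,o['centre'][1]*480,.233 if t=='cone_tip' else .13),4))
    q=C[(d>0)&(np.hypot(C[...,0]-.576,C[...,1]-.2535)<.04)&(C[...,2]>.222)&(C[...,2]<.25)]
    print(len(q),np.round(np.median(q,axis=0),4) if len(q) else 0,q[:,2].max() if len(q) else 0)
b=cv2.imread('pics/side_last.png');cv2.imwrite('pics/v6.png',cv2.resize(b[90:250,230:400],(637,600),interpolation=cv2.INTER_CUBIC))
E
```

```text
scene (array([0.5525, 0.1039, 0.064 ]), array([0.5462, 0.1084, 0.07  ]), 21, array([0.5478, 0.1079, 0.0642])) press mm [-147.1    0.9]
side (array([0.547 , 0.1077, 0.0688]), array([0.547 , 0.1078, 0.07  ]), 24, array([0.5473, 0.1055, 0.0645])) press mm [-147.5    0. ]
[ 0.5120746  -0.08666039  0.24669831]
scene cone_tip 0.55 [0.5811 0.2523 0.233 ]
scene spout 0.68 [0.5426 0.107  0.13  ]
385 [0.5801 0.2549 0.2292] 0.23801926922736794
side cone_tip 0.58 [0.5775 0.2581 0.233 ]
side spout 0.8 [0.5443 0.1093 0.13  ]
18 [0.5957 0.2493 0.2243] 0.23124096991147025
```

View pics/v6.png

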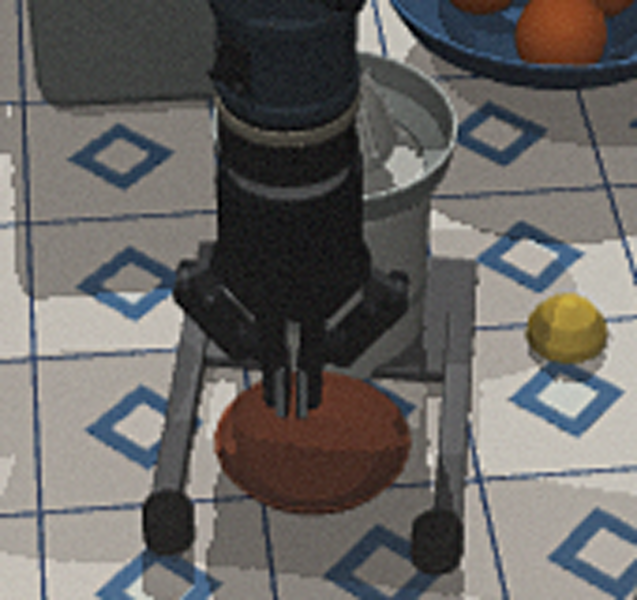

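Side view: saucer (312,440) sits flat between the rails, feet (168,520) and (436,540), nothing disturbed; measured at (-147.3, +0.4) mm in press axes against the wanted (-148, 0). Now the cone.

Emit:
play_rows(deltas=[{"dx": 0, "dy": 0, "dz": -40, "rx": 0, "ry": 0, "rz": 0, "hand": 0}, {"dx": -25, "dy": 0, "dz": 0, "rx": 0, "ry": 0, "rz": 0, "hand": 0}, {"dx": -40, "dy": 0, "dz": 0, "rx": 0, "ry": 0, "rz": 0, "hand": 0}, {"dx": -40, "dy": 0, "dz": 0, "rx": 0, "ry": 0, "rz": 0, "hand": 0}, {"dx": -40, "dy": 0, "dz": 0, "rx": 0, "ry": 0, "rz": 0, "hand": 0}, {"dx": -40, "dy": 0, "dz": 0, "rx": 0, "ry": 0, "rz": 0, "hand": 0}, {"dx": -40, "dy": 0, "dz": 0, "rx": 0, "ry": 0, "rz": 0, "hand": 0}, {"dx": -40, "dy": 0, "dz": 0, "rx": 0, "ry": 0, "rz": 0, "hand": 0}, {"dx": -40, "dy": 0, "dz": 0, "rx": 0, "ry": 0, "rz": 0, "hand": 0}, {"dx": -27, "dy": -1, "dz": 0, "rx": 0, "ry": 0, "rz": 0, "hand": 0}, {"dx": -15, "dy": 0, "dz": 0, "rx": 0, "ry": 0, "rz": 0, "hand": 0}, {"dx": 0, "dy": 0, "dz": 0, "rx": 0, "ry": 0, "rz": 0, "hand": 0}])

```text
t: 16.85
ee_pos: [0.5763, 0.2569, 0.2754]
orientation: [179.8, -0.1, -101.0]
wrist_force: [0.5, -0.4, -0.2]
finger_gap: 0.0001
grasp_force: 0.0
```

Emit:
play_rows(deltas=[{"dx": 0, "dy": 0, "dz": 12, "rx": 0, "ry": 0, "rz": 0, "hand": 0}, {"dx": 0, "dy": 0, "dz": 12, "rx": 0, "ry": 0, "rz": 0, "hand": 0}, {"dx": 0, "dy": 0, "dz": 8, "rx": 0, "ry": 0, "rz": 0, "hand": 0}, {"dx": 0, "dy": 0, "dz": 0, "rx": 0, "ry": 0, "rz": 0, "hand": 0}, {"dx": 0, "dy": 0, "dz": 0, "rx": 0, "ry": 0, "rz": 0, "hand": 0}])

```text
t: 17.35
ee_pos: [0.5769, 0.2542, 0.246]
orientation: [180.0, -0.0, -101.2]
wrist_force: [-0.9, 0.1, 0.4]
finger_gap: -0.0001
grasp_force: 0.0
```

Emit:
play_rows(deltas=[{"dx": 0, "dy": 0, "dz": 5, "rx": 0, "ry": 0, "rz": 0, "hand": 0}, {"dx": 0, "dy": 0, "dz": 4, "rx": 0, "ry": 0, "rz": 0, "hand": 0}, {"dx": 0, "dy": 0, "dz": 3, "rx": 0, "ry": 0, "rz": 0, "hand": 0}, {"dx": 0, "dy": 0, "dz": 2, "rx": 0, "ry": 0, "rz": 0, "hand": 0}, {"dx": 0, "dy": 0, "dz": 2, "rx": 0, "ry": 0, "rz": 0, "hand": 0}, {"dx": 0, "dy": 0, "dz": 2, "rx": 0, "ry": 0, "rz": 0, "hand": 0}, {"dx": 0, "dy": 0, "dz": 0, "rx": 0, "ry": 0, "rz": 0, "hand": 0}, {"dx": 0, "dy": 0, "dz": 0, "rx": 0, "ry": 0, "rz": 0, "hand": 0}])

```text
t: 18.15
ee_pos: [0.5772, 0.2549, 0.2288]
orientation: [-180.0, 0.0, -101.2]
wrist_force: [-0.4, -0.1, 3.1]
finger_gap: -0.0004
grasp_force: 1.5
```

Emit:
play_rows(deltas=[{"dx": 0, "dy": 0, "dz": 2, "rx": 0, "ry": 0, "rz": 0, "hand": 0}, {"dx": 0, "dy": 0, "dz": 2, "rx": 0, "ry": 0, "rz": 0, "hand": 0}, {"dx": 0, "dy": 0, "dz": 1.5, "rx": 0, "ry": 0, "rz": 0, "hand": 0}, {"dx": 0, "dy": 0, "dz": 0, "rx": 0, "ry": 0, "rz": 0, "hand": 0}, {"dx": 0, "dy": 0, "dz": 0, "rx": 0, "ry": 0, "rz": 0, "hand": 0}])

```text
t: 18.65
ee_pos: [0.5772, 0.2549, 0.2232]
orientation: [-180.0, 0.0, -101.2]
wrist_force: [-0.5, -0.5, 5.6]
finger_gap: -0.0003
grasp_force: 2.5
```

Emit:
play_rows(deltas=[{"dx": 0, "dy": 0, "dz": 0.5, "rx": 0, "ry": 0, "rz": 0, "hand": 0}, {"dx": 0, "dy": 0, "dz": 0.5, "rx": 0, "ry": 0, "rz": 0, "hand": 0}, {"dx": 0, "dy": 0, "dz": 0, "rx": 0, "ry": 0, "rz": 0, "hand": 0}, {"dx": 0, "dy": 0, "dz": 0, "rx": 0, "ry": 0, "rz": 0, "hand": 0}])

```text
t: 19.05
ee_pos: [0.5772, 0.255, 0.2226]
orientation: [-180.0, 0.0, -101.2]
wrist_force: [-2.1, -0.4, 6.4]
finger_gap: 0.0001
grasp_force: 2.9
```

Emit:
play_rows(deltas=[{"dx": 0, "dy": 0, "dz": 0.5, "rx": 0, "ry": 0, "rz": 0, "hand": 0}, {"dx": 0, "dy": 0, "dz": 0.5, "rx": 0, "ry": 0, "rz": 0, "hand": 0}, {"dx": 0, "dy": 0, "dz": 0, "rx": 0, "ry": 0, "rz": 0, "hand": 0}, {"dx": 0, "dy": 0, "dz": 0, "rx": 0, "ry": 0, "rz": 0, "hand": 0}])

```text
t: 19.45
ee_pos: [0.5772, 0.255, 0.2225]
orientation: [-179.9, 0.1, -101.2]
wrist_force: [-2.4, -0.4, 8.1]
finger_gap: 0.0
grasp_force: 4.0
```

Emit:
play_rows(deltas=[{"dx": 0, "dy": 0, "dz": 0.8, "rx": 0, "ry": 0, "rz": 0, "hand": 0}, {"dx": 0, "dy": 0, "dz": 0.8, "rx": 0, "ry": 0, "rz": 0, "hand": 0}, {"dx": 0, "dy": 0, "dz": 0, "rx": 0, "ry": 0, "rz": 0, "hand": 0}, {"dx": 0, "dy": 0, "dz": 0, "rx": 0, "ry": 0, "rz": 0, "hand": 0}, {"dx": 0, "dy": 0, "dz": 0, "rx": 0, "ry": 0, "rz": 0, "hand": 0}, {"dx": 0, "dy": 0, "dz": 0, "rx": 0, "ry": 0, "rz": 0, "hand": 0}])

```text
t: 20.05
ee_pos: [0.5773, 0.255, 0.2224]
orientation: [-179.8, 0.1, -101.2]
wrist_force: [-3.8, -1.4, 12.6]
finger_gap: -0.0003
grasp_force: 5.8
```

Emit:
play_rows(deltas=[{"dx": 0, "dy": 0, "dz": -3, "rx": 0, "ry": 0, "rz": 0, "hand": 0}, {"dx": 0, "dy": 0, "dz": -5, "rx": 0, "ry": 0, "rz": 0, "hand": 0}, {"dx": 0, "dy": 0, "dz": -5, "rx": 0, "ry": 0, "rz": 0, "hand": 0}, {"dx": 0, "dy": 0, "dz": -10, "rx": 0, "ry": 0, "rz": 0, "hand": 0}, {"dx": 0, "dy": 0, "dz": -20, "rx": 0, "ry": 0, "rz": 0, "hand": 0}, {"dx": 0, "dy": 0, "dz": -20, "rx": 0, "ry": 0, "rz": 0, "hand": 0}, {"dx": 25, "dy": 0, "dz": 0, "rx": 0, "ry": 0, "rz": 0, "hand": 0}, {"dx": 40, "dy": 0, "dz": 0, "rx": 0, "ry": 0, "rz": 0, "hand": 0}, {"dx": 40, "dy": 0, "dz": 0, "rx": 0, "ry": 0, "rz": 0, "hand": 0}, {"dx": 40, "dy": 0, "dz": 0, "rx": 0, "ry": 0, "rz": 0, "hand": 0}, {"dx": 40, "dy": 0, "dz": 0, "rx": 0, "ry": 0, "rz": 0, "hand": 0}, {"dx": 30, "dy": 0, "dz": 0, "rx": 0, "ry": 0, "rz": 0, "hand": 0}])

```text
t: 21.25
ee_pos: [0.5348, 0.042, 0.2818]
orientation: [179.9, -0.0, -101.3]
wrist_force: [0.5, 0.2, 0.2]
finger_gap: -0.0003
grasp_force: 0.0
```

```bash
python3 s.py .547 .107; python3 - <<'E'
from h import *
p,d=grab_frame('scene');C=cloud('scene',d)
q=C[(d>0)&(np.hypot(C[...,0]-.577,C[...,1]-.2545)<.02)]; print('cone top',np.percentile(q[:,2],98))
a=cv2.imread('pics/scene_last.png');cv2.imwrite('pics/v7.png',cv2.resize(a[90:450,120:600],(800,600)))
E
```

```text
scene (array([0.5524, 0.104 , 0.064 ]), array([0.5462, 0.1086, 0.07  ]), 21, array([0.5479, 0.1077, 0.0643])) press mm [-146.9    1. ]
side (array([0.5471, 0.1078, 0.0685]), array([0.5473, 0.1077, 0.07  ]), 29, array([0.547 , 0.1061, 0.0643])) press mm [-147.6   -0.3]
cone top 0.23561386943797988
```

View pics/v7.png

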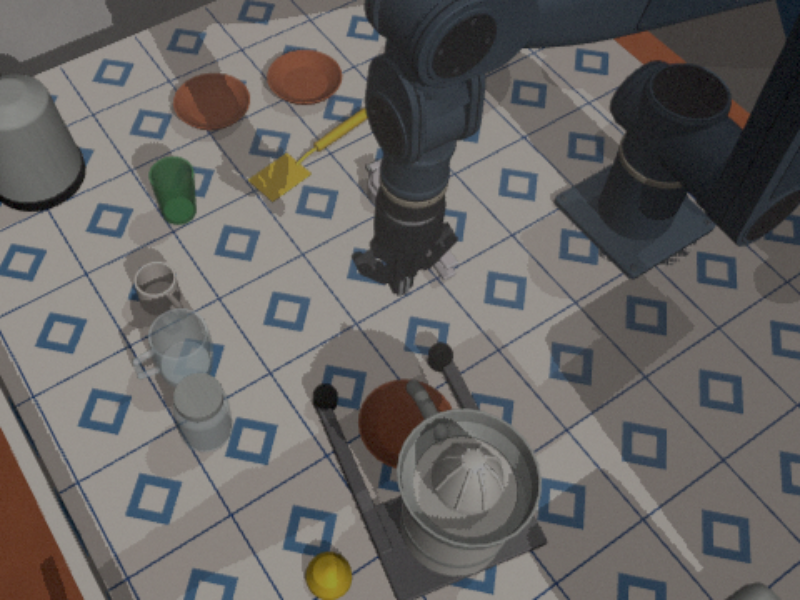

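The saucer (405,420) sits between the rails under the spout, the cone (470,470) is back up at about 0.233 m, the other things are where they began, and the arm is clear.

```bash
python3 -c "
from workcell import *
print(observe()['t'],sign_off())"
```

```text
the job is handed in; nothing more can be done
21.4 None
```

The job is handed in at 21.4 s. The saucer is under the spout, about 1 mm from centre as measured. The cone was pressed to its stop (12.6 N) and has come back up. The other items look undisturbed in the last picture, and the arm is touching nothing.

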